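# Press a pigment tube into the label-setting V-rail

## Robot

A 6-joint arm with a two-finger parallel gripper is mounted at the origin on the work surface. World frame = base frame: x ahead of the robot, y to its left, z up, the work surface at z = 0. Lengths are in m, angles in rad, forces in N, time in s.
With the tool pointing down it reaches from about 0.375 to 0.75 m from the base axis. Payload 9 kg.
Tool frame: the origin (TCP) lies at the very end of the fingers, on their centre line; the grasp point (between the pads) lies 19 mm behind it; z points along the fingers, y is the line along which they close (so a half turn about z gives the same grasp; the last joint's range is limited). The gripper opens to 85 mm and grips with 20 to 120 N. Pads are 22 mm wide; open, the fingers measure 114 mm over their backs; the gripper's body (76 mm by 85 mm) begins 54 mm behind the grasp point. The pads swing forward as they close: fully open they stand 13 mm farther back than shut.
Start: joints at [-1.541, 0.104, 0.097, 1.564, 0, 1.353], TCP at [0.147, -0.582, 0.231] pointing down, gripper open.
Joint ranges: [-2.99, 2.99], [-0.84, 1.86], [-1.1, 1.16], [-1.84, 2.11], [-1.51, 1.56], [-3.14, 3.14]. Speed limits (rad/s): [2.22, 2.22, 2.57, 3.14, 3.14, 3.14].

## Interface

Orientations are given as [roll, pitch, yaw] about the fixed x, y, z axes, in that order (R = Rz(yaw) Ry(pitch) Rx(roll)).
In Python, from rig import robot gives the robot as it stands.
- The arm moves only by the shell command python3 inch.py [FORCE], which reads ROWS from standard input. ROWS is a JSON list of rows, 1 to 8 of them, each written [opening, [dx, dy, dz], [rx, ry, rz]]: the opening from 0.0 (shut) to 1.0 (fully open), then dx, dy, dz in mm, then a rotation vector rx, ry, rz in units of 0.1 rad; each row shifts and turns the commanded pose from where the row before left it, along the tool's axes as they then stand; what a row does not reach is not made up. A row lasts 1/12 s, in which the tool goes at most 0.0417 m and 0.125 rad, less where a joint would pass 70% of its speed; a pose out of reach is approached as far as the arm can. The fingers move at their own pace and stop on an object; FORCE is the grip in N (left out, the last holds). Time passes only in rows, so rows that do not move let the fingers close. It prints the time, the measured TCP pose, the force, the opening and the grip force at its end. Input that does not fit is refused with a message, and nothing moves.
- robot.get_state(): the state, without advancing time (a new reading comes with each control period).
- robot.snapshot(name): name is "side" or "top"; returns the picture (400x640x3 uint8, red, green, blue); there is no depth.
- robot.get_calibration(name): a dict with "vertical_fov" (degrees; the focal length in pixels is half the picture's height over the tangent of half this angle, whatever the lens; pixels are square), "cx", "cy" (the principal point, pixels), "D" ([k1, k2, p1, p2, k3] as OpenCV has them; the pictures are not rectified), "cam_to_world" (4x4, takes a point from camera to world coordinates). Camera axes: x right, y down, z forward; pixel columns grow to the right and rows downward; lengths in m; the calibration is good to about 2 mm. A picture is of the moment at which its call begins. get_calibration takes no time and is no camera call.
- robot.close_job(): hands the job in; it is judged then, once.
The state is a dict: "time": time; "joint_positions": joint angles; "qvel": joint speeds; "joint_torque": joint torques, N m; "tool_pos": TCP position; "ee_rot": TCP orientation; "contact_force": force on the tool from outside, world axes, zero at the start; "moment": the same for the moment, N m; "width": opening from 0.0 (shut) to 1.0 (fully open); "gripper_force": force on a finger pad.
Only numpy, scipy, OpenCV 4.12 (cv2) and the standard library are available. Lean on these libraries where they do the work, as an engineer would, in place of code of your own. Each camera call takes 0.05 s, during which the arm holds its last target. There are 200 camera calls.

## Task

The wide pigment tube has a freshly glued label that must set. Take it from its wooden rest, bring it foot end first (cap trailing) under the jig's bridge, lay it in the V-rail with its foot up against the end stop, and hold it firmly pressed down onto both flanks of the V. Finish while still holding it pressed there: do not let go. Leave the slim tube, the jar and the ink bottle where they are.

Things in the scene. Friction and masses are not known exactly. Their poses are not given: they have to be found in the camera images.
- tube: The tube to work on: closed white plastic cylinder, 34 mm diameter, with a paper band and a cap 38 mm diameter x 25 mm; 150 mm long over all, about 0.12 kg. Origin on its axis at mid-length; x runs from cap to foot: white body x -50 to +75 mm, cap x -75 to -50. Starts level in rest_wide, axis 44.6 mm above the table; it may roll, so its y and z axes mean nothing.
- tube_foot (a point): Centre of the tube's flat foot end (the end away from the cap), on the axis.
- rest_wide: Fixed wooden rest holding the wide tube: base 135 x 70 mm, two 10 mm dowels along x, 20 mm apart, tops 30 mm above the table, x -45 to +65 mm. Origin on the table under the tube's middle; z up, x the same way as the tube's. The two rests may swap places.
- jig: Fixed jig: grey base plate 165 x 100 x 12 mm carrying V-rail, bridge and end stop. Origin on the table under the rail's middle, z up, x along the rail towards the stop. V-rail: aluminium angle, 90 degree V open upwards, x -60 to +60 mm, V bottom 51 mm and upper edges 65 mm above the table. End stop: 30 mm wide plate, face at x +60 mm, 85 mm high.
- seat (a point): On the jig at x +60, y 0, z 75 mm: where the centre of the tube's foot lies when seated in the V against the stop. A tube lying in the V has its axis 75 mm above the table, and its cap overhangs the rail's open end.
- left_flank: The +y flank of the V-rail: 20 x 120 mm strip, 3 mm thick, facing up and inwards at 45 degrees. Origin and axes are the jig's. The rail is 33 mm wide outside, slightly narrower than the wide tube, so fingers beside the tube pass outside it.
- right_flank: The -y flank of the V-rail, likewise. Origin and axes are the jig's.
- slim_tube: Bystander: the same kind of tube but only 22 mm diameter (cap 25 mm), 150 mm long, lying in the other wooden rest, axis 37 mm above the table. Origin on its axis at mid-length, x from cap to foot.
- jar: Bystander: amber jar, 48 mm diameter, 65 mm high, standing. Origin at the centre of its underside.
- ink: Bystander: small ink bottle, 44 mm diameter, 75 mm high, standing. Origin at the centre of its underside.
- bridge (a point): Middle of the underside of the jig's bridge, at jig x +43, y 0, z 101 mm: a flat bar across the rail, x +30.5 to +55.5 mm, 8 mm thick (top at 109 mm), 9 mm above a seated tube, on two posts 70 mm apart inside, 94 mm over their outsides.

How it is judged:
At the end, for the whole second after the job is handed in: Wide tube at rest in the V: foot within 5 mm of the stop and 3 mm of the V's centre in height and sideways, parallel within 0.05 rad; over 3 N on each flank and over 3 N between it and the fingers. Slim tube, jar and ink bottle within 20 mm of their starts (contact force between tube and left_flank above 3 N and contact force between tube and right_flank above 3 N and contact force between tube and the fingers above 3 N and angle between the x axis of tube and the x axis of jig, either way round below 0.05 rad and x of tube_foot in the frame of seat between -0.005 and 0.003 m and y of tube_foot in the frame of seat between -0.003 and 0.003 m and z of tube_foot in the frame of seat between -0.003 and 0.003 m and linear speed of tube below 0.01 m/s and distance of each of slim_tube, jar, ink from where it was at the start of the episode below 0.02 m); the arm keeps its last pose, push and grip.
It fails at once if the slim tube is disturbed (moved over 20 mm) (distance of slim_tube from where it was at the start of the episode above 0.02 m).
It fails at once if the jar or the ink bottle is disturbed (moved over 20 mm) (distance of any of jar, ink from where it was at the start of the episode above 0.02 m).
It also fails if it takes over 48 s, if anything falls off the work surface, if the arm or the gripper's body presses on something with over 40 N, if the wrist force passes 120 N, or if a joint passes its speed limit or range.

## Working session

There is one attempt and no reset: what is moved stays moved. The work goes in short steps, Python scripts to look and compute and a shell command to move; the robot and the scene stay as the last step left them, time stands still between calls to the robot, and variables do not carry over. Pictures are saved under pics/ and viewed, at most 10 in all, crops included, and the job is handed in when it is done.

```bash
ls; mkdir -p pics
python3 - <<'E'
from rig import robot
import cv2,numpy as np
for n in("top","side"):
    im=robot.snapshot(n); cv2.imwrite(f"pics/{n}0.png",im[:,:,::-1]); c=robot.get_calibration(n)
    print(n,c["vertical_fov"],c["cx"],c["cy"],c["D"]);print(np.round(c["cam_to_world"],3))
s=robot.get_state();print(s)
E
```

```text
inch.py
pics
rig.py
top 57.742456164477765 317.5963990232941 200.65332507541515 [-0.01426353  0.          0.          0.          0.        ]
[[ 1.000e-03 -9.880e-01  1.570e-01  4.810e-01]
 [-1.000e+00 -1.000e-03 -2.000e-03  5.600e-02]
 [ 2.000e-03 -1.570e-01 -9.880e-01  1.051e+00]
 [ 0.000e+00  0.000e+00  0.000e+00  1.000e+00]]
side 55.940610825068234 318.82843842003336 205.68418764636388 [-0.00805525  0.          0.          0.          0.        ]
[[-0.949 -0.233  0.214  0.426]
 [-0.316  0.71  -0.629  0.718]
 [-0.005 -0.665 -0.747  0.857]
 [ 0.     0.     0.     1.   ]]
{'time': 0.1, 'joint_positions': array([-1.54071314e+00,  1.04609630e-01,  9.65696039e-02,  1.56390835e+00,
       -2.32918533e-06,  1.35310550e+00]), 'qvel': array([-7.75294959e-06, -1.82781487e-03,  1.84164754e-04,  1.84753779e-04,
       -7.73346120e-05,  2.39295755e-04]), 'joint_torque': array([ 6.24157416e-03, -5.58211613e+01,  5.04716706e+01,  1.30327191e-02,
       -2.46608388e-04,  1.16143732e-05]), 'tool_pos': array([ 0.14715284, -0.58137465,  0.23063005]), 'ee_rot': array([-3.14046729e+00, -2.46540344e-04,  2.47773875e-01]), 'contact_force': array([-0.88323128,  0.63289898,  0.53770192]), 'moment': array([-0.04576017,  0.0413253 ,  0.06467064]), 'gripper_force': 0.0, 'width': 1.0005959425887128}
```

View pics/top0.png

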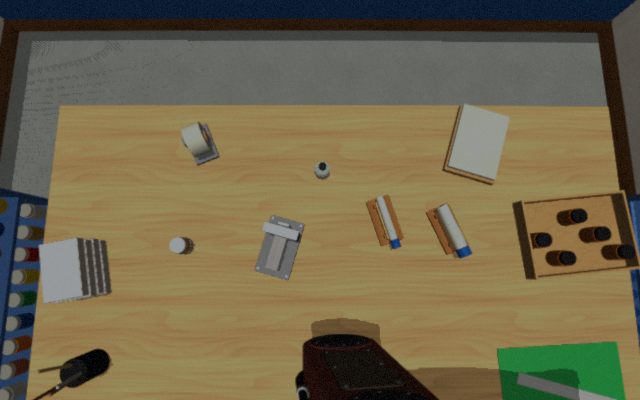

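View pics/side0.png

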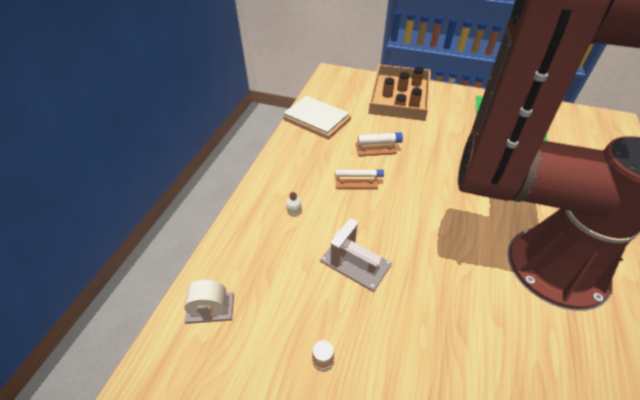

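Top view: the wide tube lies at about (452,231) with its blue cap at (463,253), nearer the robot. The slim tube is at (388,220), and the jig is at (280,247) with its bridge at (281,231). The side view shows the same layout. I'll zoom in on both.

Run:
```python
import cv2,numpy as np
t=cv2.imread("pics/top0.png");s=cv2.imread("pics/side0.png")
f=lambda im,x,y,w,h,k:cv2.resize(im[y:y+h,x:x+w],None,fx=k,fy=k,interpolation=cv2.INTER_CUBIC)
a=np.hstack([f(t,245,205,66,80,6),f(t,420,195,66,80,6)]) #792x480
cv2.imwrite("pics/ctop.png",a)
b=np.hstack([f(s,315,215,80,80,5),f(s,345,110,80,80,5)])
cv2.imwrite("pics/cside.png",b)
```

```text
(no output)
```

View pics/ctop.png

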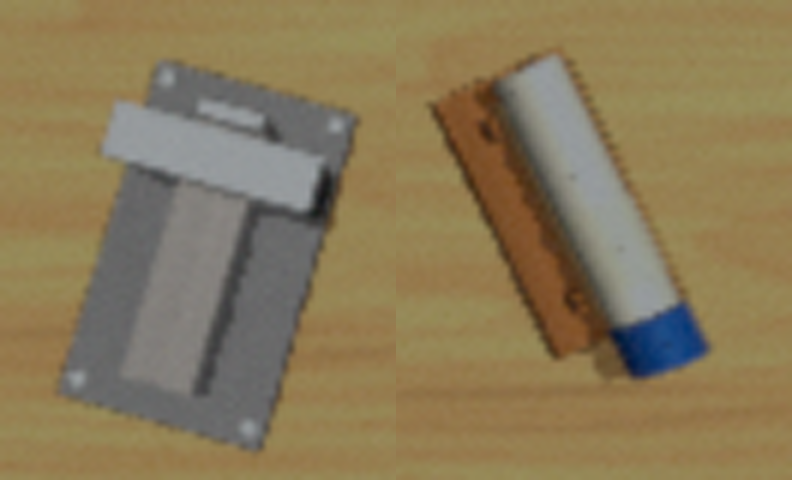

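View pics/cside.png

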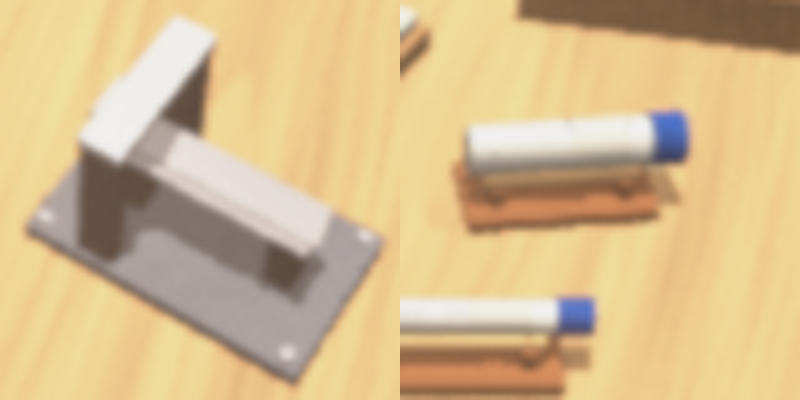

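The crops show the jig's plate corners, bridge top, rail end and stop top clearly, and the tube's foot at the upper left of its crop with the cap at the lower right. I'll turn these pixels into positions.

```bash
cat > h.py <<'E'
from rig import robot
import cv2,numpy as np
def ray(n,uv):
    c=robot.get_calibration(n);f=200/np.tan(np.radians(c["vertical_fov"]/2))
    K=np.array([[f,0,c["cx"]],[0,f,c["cy"]],[0,0,1]])
    p=cv2.undistortPoints(np.float64(uv).reshape(-1,1,2),K,np.array(c["D"]))[:,0]
    T=np.array(c["cam_to_world"]);return T[:3,3],np.c_[p,np.ones(len(p))]@T[:3,:3].T
def onz(n,uv,z):
    o,d=ray(n,uv);return o+d*((z-o[2])/d[:,2])[:,None]
E
python3 - <<'E'
from h import *
np.set_printoptions(precision=4,suppress=True)
C=lambda p,x,y,k:(np.array(p)-0.5*0)/k+np.array([x,y])-0.5+0.5/k
T=lambda p:C(p,245,205,6); S=lambda p:C(p,315,215,5)
def rep(name,P): 
    print(name,P[:,:2].tolist() if 0 else P[:,:2].round(4).tolist(),'mean',P[:,:2].mean(0))
rep('plate top',onz('top',T([[160,62],[357,115],[262,450],[60,392]]),.012))
rep('plate side',onz('side',S([[28,228],[297,380],[384,240]]),.012))
rep('bridge top',onz('top',T([[118,100],[327,155],[308,213],[102,155]]),.109))
rep('bridge side',onz('side',S([[180,15],[215,37],[120,163],[80,135]]),.109))
rep('rail end top',onz('top',T([[122,378],[197,394]]),.065))
rep('rail under bridge',onz('top',T([[180,185],[248,200]]),.065))
rep('rail end side',onz('side',S([[305,252],[332,212]]),.065))
rep('stop top',onz('top',T([[200,97],[266,117]]),.085))
for n,box in(('top',(420,195,490,275)),('side',(400-45,125,410,165))):
    im=cv2.imread(f"pics/{n}0.png");h=cv2.cvtColor(im,cv2.COLOR_BGR2HSV).astype(int)
    m=np.zeros(h.shape[:2],bool);x0,y0,x1,y1=box;m[y0:y1,x0:x1]=1
    blue=m&(abs(h[...,0]-112)<15)&(h[...,1]>110)
    white=m&(h[...,1]<(70 if n=='top' else 45))&(h[...,2]>90)
    for nm,k in(('cap',blue),('white',white),('all',blue|white)):
        k=k.astype(np.uint8);_,l,st,ce=cv2.connectedComponentsWithStats(k);i=1+st[1:,4].argmax()
        pts=np.argwhere(l==i)[:,::-1].astype(np.float32);r=cv2.minAreaRect(pts);b=cv2.boxPoints(r)
        e=sorted([(np.linalg.norm(b[j]-b[(j+1)%4]),((b[j]+b[(j+1)%4])/2).tolist()) for j in range(4)])
        print(n,nm,st[i,4],'c',ce[i],r[1]); 
        if nm!='cap': q=onz(n,[e[0][1],e[1][1]],.0446 );print('  ends',q[:,:2].tolist(),np.linalg.norm(q[0]-q[1]))
        print('  cen',onz(n,[ce[i]],.0446)[0])
E
```

```text
plate top [[0.6047, 0.1872], [0.5793, 0.0924], [0.4222, 0.1358], [0.4487, 0.231]] mean [0.5137 0.1616]
plate side [[0.6036, 0.1888], [0.4475, 0.2324], [0.4223, 0.1371]] mean [0.4911 0.1861]
bridge top [[0.5765, 0.1928], [0.5527, 0.1018], [0.5277, 0.1098], [0.5526, 0.1992]] mean [0.5524 0.1509]
bridge side [[0.5496, 0.1009], [0.5287, 0.1095], [0.5527, 0.2001], [0.576, 0.1902]] mean [0.5517 0.1502]
rail end top [[0.4565, 0.1945], [0.4496, 0.1609]] mean [0.4531 0.1777]
rail under bridge [[0.5424, 0.1703], [0.5357, 0.1394]] mean [0.5391 0.1549]
rail end side [[0.4582, 0.1926], [0.4505, 0.1653]] mean [0.4544 0.1789]
stop top [[0.5803, 0.1598], [0.5714, 0.1303]] mean [0.5759 0.145 ]
top cap 106 c [463.6415 251.5377] (8.727680206298828, 12.627283096313477)
  cen [ 0.4996 -0.3492  0.0446]
top white 537 c [452.2011 227.0819] (53.965694427490234, 12.40071964263916)
  ends [[0.6261663192271018, -0.2917792758661762], [0.4938598370208254, -0.35552101087440247]] 0.1468605257230773
  cen [ 0.5671 -0.3213  0.0446]
top all 649 c [454.1957 231.3436] (56.34891128540039, 13.416406631469727)
  ends [[0.6270049734188659, -0.29421922159092895], [0.48690064148391615, -0.3565655059044178]] 0.15335019724355411
  cen [ 0.5553 -0.3262  0.0446]
side cap 33 c [398.8485 135.8485] (6.0, 5.0)
  cen [ 0.4983 -0.3594  0.0446]
side white 324 c [377.4753 137.8488] (10.054475784301758, 39.27713394165039)
  ends [[0.6264911434006943, -0.30467231668824557], [0.4995585099642943, -0.3527261017804054]] 0.13572420452072279
  cen [ 0.5661 -0.3257  0.0446]
side all 368 c [380.1141 137.6168] (10.054475784301758, 43.24600601196289)
  ends [[0.6264911434006943, -0.30467231668824557], [0.48669237080028965, -0.3576006457350557]] 0.1494827911040835
  cen [ 0.5578 -0.3298  0.0446]
```

Run:
```python
from h import *
C=lambda p,x,y,k:np.array(p)/k+np.array([x,y])-0.5+0.5/k
for n,a in(('top',C([[99,92],[217,330],[166,52],[284,302],[37,103],[164,358]],420,195,6)),('side',C([[68,127],[252,117],[74,171],[255,161],[70,232],[258,215]],345,110,5))):
    for i,nm in((0,'L'),(2,'R'),(4,'rest')):
        q=onz(n,a[i:i+2],.0446 if i<4 else .01);d=q[0]-q[1];print(n,nm,np.degrees(np.arctan2(d[1],d[0])),q[:,:2].round(4).tolist())
    # axis plane: planes through L and R edges -> bisect
    o,d=ray(n,a[:4]);d/=np.linalg.norm(d,axis=1)[:,None]
    n1=np.cross(d[0],d[1]);n2=np.cross(d[2],d[3]);n1/=np.linalg.norm(n1);n2/=np.linalg.norm(n2)
    N=n1+n2;N/=np.linalg.norm(N);print('axis angle',np.degrees(np.arctan2(-N[0],N[1])))
    # y at x=.5557 on z .0446
    z=.0446;x=.5557;print('y at .5557:',o[1]-(N[0]*(x-o[0])+N[2]*(z-o[2]))/N[1])
```

```text
top L 23.92795560874688 [[0.6153, -0.2786], [0.505, -0.3276]]
top R 22.493048727706423 [[0.6343, -0.3111], [0.5178, -0.3594]]
top rest 24.254839688814947 [[0.6146, -0.2598], [0.4926, -0.3147]]
axis angle 23.21490430873856
y at .5557: -0.324362638837686
side L 23.0219248626008 [[0.633, -0.3205], [0.514, -0.3711]]
side R 22.992687277832154 [[0.6172, -0.2754], [0.5029, -0.3238]]
side rest 25.828000897698935 [[0.6117, -0.2534], [0.4933, -0.3108]]
axis angle 23.007096946491615
y at .5557: -0.3270267111883679
```
Tube yaw 23.5° = 0.41 rad; centre (.556,-.326).  Foot mid: (.6248,-.2949) → minus 75*(.917,.399) = (.556,-.3248). good.

Units first: shifts go in mm and turns go in units of 0.1 rad. So 0.0287 m is 28.7, -0.0092 m is -9.2.

```bash
R="";
echo '[[1, [28.7, -9.2, 0], [0, 0, 0]], [1, [28.7, -9.2, 0], [0, 0, 0]], [1, [28.7, -9.2, 0], [0, 0, 0]], [1, [28.7, -9.2, 0], [0, 0, 0]], [1, [28.7, -9.2, 0], [0, 0, 0]], [1, [28.7, -9.2, 0], [0, 0, 0]], [1, [28.7, -9.2, 0], [0, 0, 0]], [1, [28.7, -9.2, 0], [0, 0, 0]]]' | python3 inch.py
echo '[[1, [28.7, -9.2, 0], [0, 0, 0]], [1, [28.7, -9.2, 0], [0, 0, 0]], [1, [28.7, -9.2, 0], [0, 0, 0]], [1, [28.7, -9.2, 0], [0, 0, 0]], [1, [28.7, -9.2, 0], [0, 0, 0]], [1, [28.7, -9.2, 0], [0, 0, 0]], [1, [28.7, -9.2, 0], [0, 0, 0]], [1, [28.7, -9.2, 0], [0, 0, 0]]]' | python3 inch.py
echo '[[1, [0, 0, 0], [0, 0, -1.2]], [1, [0, 0, 0], [0, 0, -1.2]], [1, [0, 0, 0], [0, 0, -1.2]], [1, [0, 0, 0], [0, 0, -1.2]], [1, [0, 0, 0], [0, 0, -1.2]], [1, [0, 0, 0], [0, 0, -1.2]], [1, [0, 0, 0], [0, 0, -1.2]], [1, [0, 0, 0], [0, 0, -1.2]]]' | python3 inch.py
echo '[[1, [0, 0, 0], [0, 0, -1.2]], [1, [0, 0, 0], [0, 0, -1.2]], [1, [0, 0, 0], [0, 0, -1.2]], [1, [0, 0, 0], [0, 0, -1.2]], [1, [0, 0, 0], [0, 0, -1.2]], [1, [0, 0, 0], [0, 0, -1.2]], [1, [0, 0, 0], [0, 0, -1.2]], [1, [0, 0, 0], [0, 0, -1.2]]]' | python3 inch.py
echo '[[1, [0, 0, 0], [0, 0, -1.2]], [1, [0, 0, 0], [0, 0, -1.2]], [1, [0, 0, 0], [0, 0, -1.2]], [1, [0, 0, 0], [0, 0, -1.2]], [1, [0, 0, 0], [0, 0, -1.2]], [1, [0, 0, 0], [0, 0, -1.2]], [1, [0, 0, 0], [0, 0, -1.2]], [1, [0, 0, 0], [0, 0, -1.2]]]' | python3 inch.py
```

```text
time: 0.77
tool_pos: [0.3527, -0.4529, 0.231]
ee_rot: [-3.141, 0.0, 0.248]
contact_force: [-1.0, -0.6, 0.5]
width: 0.999
gripper_force: 0.0
time: 1.43
tool_pos: [0.5573, -0.3252, 0.2308]
ee_rot: [-3.141, 0.0, 0.248]
contact_force: [-0.8, -1.6, 0.8]
width: 0.999
gripper_force: 0.0
time: 2.1
tool_pos: [0.5561, -0.3262, 0.2307]
ee_rot: [-3.141, -0.0, 1.214]
contact_force: [-0.2, 0.0, 0.5]
width: 1.001
gripper_force: 0.0
time: 2.77
tool_pos: [0.5561, -0.3262, 0.2307]
ee_rot: [-3.141, -0.001, 2.174]
contact_force: [0.0, 0.0, -0.3]
width: 1.001
gripper_force: 0.0
time: 3.43
tool_pos: [0.5561, -0.3262, 0.2308]
ee_rot: [3.141, -0.001, 3.134]
contact_force: [-0.3, -0.3, -0.5]
width: 1.001
gripper_force: 0.0
```

Converted, 0.03 m is 30, 0.02 m is 20, -0.104 rad is -1.04.

```bash
echo '[[1, [0, 0, 30], [0, 0, -1.04]], [1, [0, 0, 30], [0, 0, -1.04]], [1, [0, 0, 30], [0, 0, -1.04]], [1, [0, 0, 30], [0, 0, -1.04]], [1, [0, 0, 30], [0, 0, 0]], [1, [0, 0, 20], [0, 0, 0]], [1, [0, 0, 5], [0, 0, 0]], [1, [0, 0, 0], [0, 0, 0]]]' | python3 inch.py
python3 - <<'E'
from h import *
t=robot.snapshot('top')[:,:,::-1];s=robot.snapshot('side')[:,:,::-1]
f=lambda im,x,y:cv2.resize(im[y:y+100,x:x+80],None,fx=5,fy=5,interpolation=cv2.INTER_CUBIC)
cv2.imwrite('pics/g1.png',np.hstack([f(t,410,180),f(s,340,90)]))
E
```

```text
time: 4.1
tool_pos: [0.5551, -0.3253, 0.0543]
ee_rot: [3.138, -0.002, -2.739]
contact_force: [-0.1, 0.2, 0.5]
width: 1.002
gripper_force: 0.0
```

View pics/g1.png

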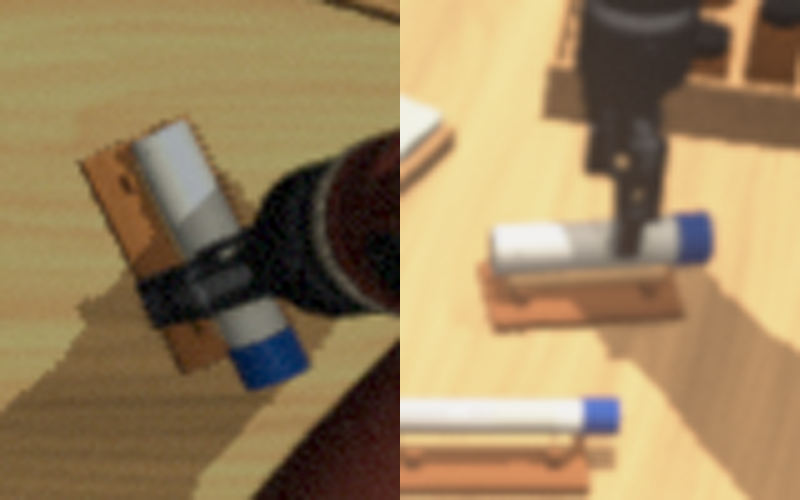

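The fingers straddle the wide tube near its middle, at about (205,285) in the left crop, and both sides are clear. I'll lower and grip.

Converted, 0.01 m is 10, 0.006 m is 6.

```bash
echo '[[1, [0, 0, 10], [0, 0, 0]], [1, [0, 0, 10], [0, 0, 0]], [1, [0, 0, 6], [0, 0, 0]], [1, [0, 0, 0], [0, 0, 0]]]' | python3 inch.py
echo '[[0, [0, 0, 0], [0, 0, 0]], [0, [0, 0, 0], [0, 0, 0]], [0, [0, 0, 0], [0, 0, 0]], [0, [0, 0, 0], [0, 0, 0]], [0, [0, 0, 0], [0, 0, 0]], [0, [0, 0, 0], [0, 0, 0]]]' | python3 inch.py 60
echo '[[0, [0, 0, 0], [0, 0, 0]], [0, [0, 0, 0], [0, 0, 0]], [0, [0, 0, 0], [0, 0, 0]], [0, [0, 0, 0], [0, 0, 0]]]' | python3 inch.py 60
```

```text
time: 4.53
tool_pos: [0.5554, -0.3257, 0.0284]
ee_rot: [3.14, -0.001, -2.739]
contact_force: [-0.6, -0.3, -0.0]
width: 0.998
gripper_force: 0.0
time: 5.03
tool_pos: [0.5564, -0.3263, 0.0311]
ee_rot: [-3.141, 0.0, -2.739]
contact_force: [-2.3, 3.8, 5.1]
width: 0.376
gripper_force: 59.5
time: 5.37
tool_pos: [0.5564, -0.3263, 0.0311]
ee_rot: [-3.141, 0.0, -2.739]
contact_force: [-2.2, 2.3, 5.4]
width: 0.379
gripper_force: 59.5
```

Converted, -0.03 m is -30, -0.02 m is -20.

```bash
echo '[[0, [0, 0, -10], [0, 0, 0]], [0, [0, 0, -20], [0, 0, 0]], [0, [0, 0, -30], [0, 0, 0]], [0, [0, 0, -30], [0, 0, 0]], [0, [0, 0, -30], [0, 0, 0]], [0, [0, 0, -20], [0, 0, 0]], [0, [0, 0, 0], [0, 0, 0]], [0, [0, 0, 0], [0, 0, 0]]]' | python3 inch.py 80
python3 - <<'E'
from h import *
t=robot.snapshot('top')[:,:,::-1];s=robot.snapshot('side')[:,:,::-1]
cv2.imwrite('pics/t2.png',t);cv2.imwrite('pics/s2.png',s)
f=lambda im,x,y:cv2.resize(im[y:y+100,x:x+80],None,fx=5,fy=5,interpolation=cv2.INTER_CUBIC)
cv2.imwrite('pics/g2.png',np.hstack([f(t,420,170),f(s,340,70)]))
E
```

```text
time: 6.03
tool_pos: [0.557, -0.3271, 0.1722]
ee_rot: [-3.139, 0.001, -2.739]
contact_force: [0.7, -0.8, -1.9]
width: 0.37
gripper_force: 79.4
```

View pics/g2.png

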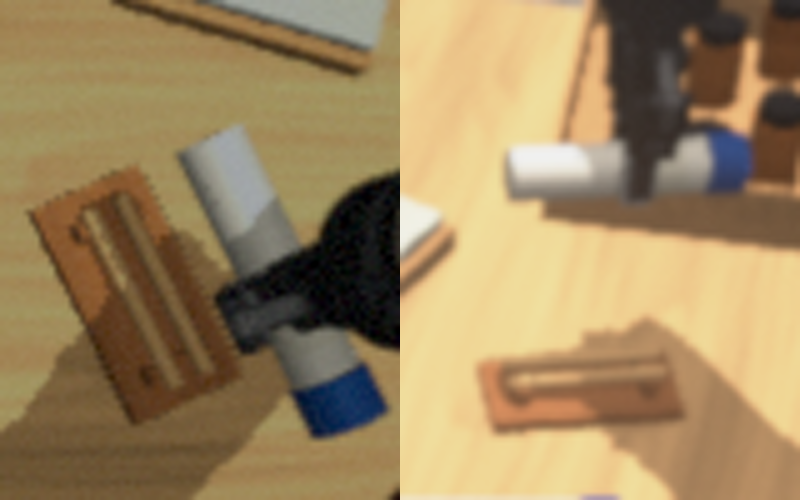

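The tube is lifted clear, with its foot at (211,140) and its cap end at (350,422) in the top crop. Next I'll triangulate where it sits in the gripper.

Run:
```python
from h import *
C=lambda p,x,y,k:np.array(p)/k+np.array([x,y])-0.5+0.5/k
def tri(a,b):
    o1,d1=ray('top',[a]);o2,d2=ray('side',[b]);A=np.c_[d1[0],-d2[0]];s=np.linalg.lstsq(A,o2-o1,rcond=None)[0]
    p,q=o1+s[0]*d1[0],o2+s[1]*d2[0];return (p+q)/2,np.linalg.norm(p-q)
F,e1=tri(C([211,140],420,170,5),C([108,173],340,70,5))
K,e2=tri(C([350,422],420,170,5),C([348,162],340,70,5))
print(F,e1,K,e2,np.linalg.norm(F-K),'mid',(F+K)/2,'yaw',np.arctan2(*(F-K)[[1,0]]),'slope',(F-K)[2]/.15)
s=robot.get_state();tp=s['tool_pos'];d=(F-K)/np.linalg.norm(F-K);print('TCP',tp,s['ee_rot'],'foot rel TCP',F-tp,'along',(F-tp)@d)
```

```text
[ 0.62724302 -0.29665418  0.18394848] 0.000539001974406913 [ 0.4886038  -0.35485313  0.18424732] 0.005163978166104785 0.1503597035733218 mid [ 0.55792341 -0.32575366  0.1840979 ] yaw 0.3974469079395359 slope -0.001992248913731028
TCP [ 0.55587008 -0.32607025  0.1692839 ] [ 3.14043372e+00 -6.44302708e-04 -2.73945256e+00] foot rel TCP [0.07137294 0.02941606 0.01466458] along 0.07716622502540549
```

```bash
echo '[[0, [-3.1, 15.9, 0], [0, 0, 0]], [0, [-6.2, 31.7, 0], [0, 0, 0]], [0, [-6.2, 31.7, 0], [0, 0, 0]], [0, [-6.2, 31.7, 0], [0, 0, 0]], [0, [-6.2, 31.7, 0], [0, 0, 0]], [0, [-6.2, 31.7, 0], [0, 0, 0]], [0, [-6.2, 31.7, 0], [0, 0, 0]], [0, [-6.2, 31.7, 0], [0, 0, 0]]]' | python3 inch.py
echo '[[0, [-6.2, 31.7, 0], [0, 0, 0]], [0, [-6.2, 31.7, 0], [0, 0, 0]], [0, [-6.2, 31.7, 0], [0, 0, 0]], [0, [-6.2, 31.7, 0], [0, 0, 0]], [0, [-6.2, 31.7, 0], [0, 0, 0]], [0, [-6.2, 31.7, 0], [0, 0, 0]], [0, [-6.2, 31.7, 0], [0, 0, 0]], [0, [-6.2, 31.7, 0], [0, 0, 0]]]' | python3 inch.py
echo '[[0, [-3.1, 15.9, 0], [0, 0, 0]], [0, [0, 0, 0], [0, 0, 1.12]], [0, [0, 0, 0], [0, 0, 1.12]], [0, [0, 0, 0], [0, 0, 1.12]], [0, [0, 0, 0], [0, 0, 1.12]], [0, [0, 0, 0], [0, 0, 1.12]], [0, [0, 0, 0], [0, 0, 1.12]], [0, [0, 0, 0], [0, 0, 0]]]' | python3 inch.py
python3 - <<'E'
from h import *
t=robot.snapshot('top')[:,:,::-1];s=robot.snapshot('side')[:,:,::-1]
f=lambda im,x,y:cv2.resize(im[y:y+100,x:x+80],None,fx=5,fy=5,interpolation=cv2.INTER_CUBIC)
cv2.imwrite('pics/g3.png',np.hstack([f(t,235,205),f(s,320,200)]))
E
```

```text
time: 6.8
tool_pos: [0.5045, -0.0876, 0.1685]
ee_rot: [3.14, -0.002, -2.74]
contact_force: [0.3, 1.2, 0.2]
width: 0.371
gripper_force: 79.6
time: 7.47
tool_pos: [0.4508, 0.1648, 0.1687]
ee_rot: [3.141, -0.002, -2.74]
contact_force: [0.9, -0.3, -1.1]
width: 0.374
gripper_force: 79.6
time: 8.13
tool_pos: [0.4481, 0.1792, 0.1687]
ee_rot: [-3.141, -0.002, 2.867]
contact_force: [0.1, -0.6, -0.9]
width: 0.363
gripper_force: 79.9
```

View pics/g3.png

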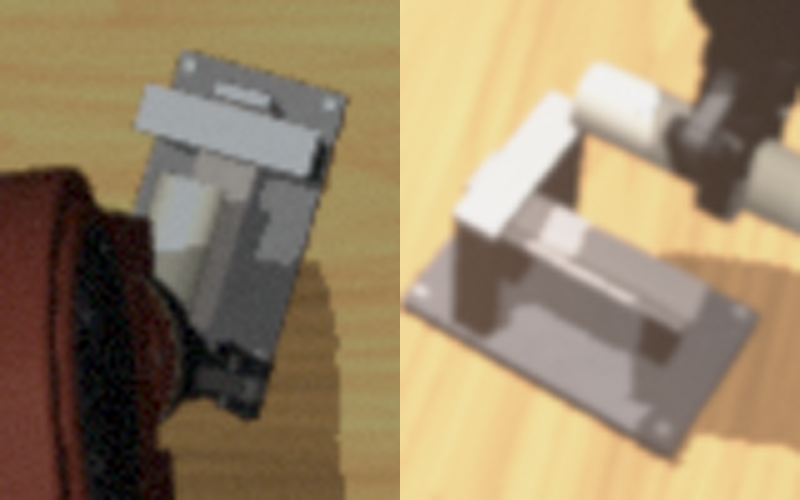

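Converted, 0.02 m is 20, 0.01 m is 10.

```bash
echo '[[0, [0, 0, 10], [0, 0, 0]], [0, [0, 0, 20], [0, 0, 0]], [0, [0, 0, 20], [0, 0, 0]], [0, [0, 0, 20], [0, 0, 0]], [0, [0, 0, 10], [0, 0, 0]], [0, [0, 0, 5], [0, 0, 0]], [0, [0, 0, 0], [0, 0, 0]], [0, [0, 0, 0], [0, 0, 0]]]' | python3 inch.py 100
python3 - <<'E'
from h import *
t=robot.snapshot('top')[:,:,::-1];s=robot.snapshot('side')[:,:,::-1]
f=lambda im,x,y:cv2.resize(im[y:y+80,x:x+66],None,fx=6,fy=6,interpolation=cv2.INTER_CUBIC)
cv2.imwrite('pics/g4.png',np.hstack([f(t,245,205),f(s,330,210)]))
E
```

```text
time: 8.9
tool_pos: [0.4492, 0.1793, 0.0858]
ee_rot: [3.142, 0.0, 2.872]
contact_force: [0.0, 0.9, -0.9]
width: 0.367
gripper_force: 100.8
```

View pics/g4.png

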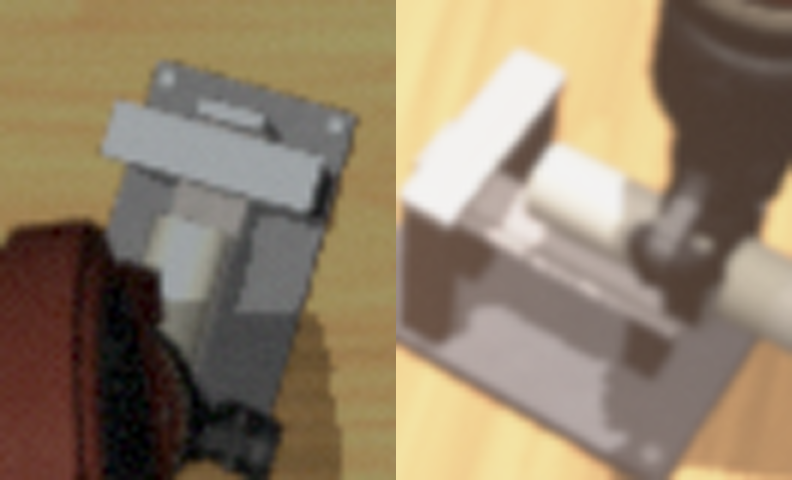

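The foot is just short of the bridge, at about (189,226) in the left crop and (142,172) in the right, and it is roughly over the rail. I'll check the lateral offset in jig coordinates.

Run:
```python
from h import *
C=lambda p,x,y,k:np.array(p)/k+np.array([x,y])-0.5+0.5/k
a=-.2705;R=np.array([[np.cos(a),-np.sin(a)],[np.sin(a),np.cos(a)]]);O=np.array([.511,.162])
J=lambda p:(p-O)@R
print('TCP',J(robot.get_state()['tool_pos'][:2]))
for z in(.098,):
  print('foot top',J(onz('top',C([[153,220],[189,226],[225,236]],245,205,6),z)[:,:2]))
  print('foot side',J(onz('side',C([[152,143],[142,172],[131,202]],330,210,6),z)[:,:2]))
t=cv2.imread('pics/g4.png')
for y in(235,255,275): print(y,t[y,130:262:4].mean(1).astype(int))
```

```text
TCP [-0.06368451  0.00032973]
foot top [[ 0.00938052  0.01912   ]
 [ 0.0110986   0.00326545]
 [ 0.01115322 -0.01306352]]
foot side [[ 0.02192296 -0.01800635]
 [ 0.01771492 -0.00253599]
 [ 0.01367891  0.01327788]]
235 [111 111 111 108 102 113 130 138 151 159 159 161 162 162 162 161 161 160
 159 158 154 145 134 122 116 116 116 104  86  76  85 104 112]
255 [104 103 101 107 122 136 148 154 158 160 163 162 162 163 162 161 160 158
 155 152 143 128 114  95  85  86  78  70  68  68  82 101 110]
275 [ 18  18  18  20  23  27  45  71 122 159 159 162 161 161 163 161 156 153
 147 139 124 104  90  84  82  76  72  71  74  94 110 109 110]
```

Converted, -0.01 m is -10, 0.01 m is 10.

```bash
echo '[[0, [0, 0, 10], [0, 0, 0]], [0, [0, 0, 9.5], [0, 0, 0]], [0, [0, 0, 0], [0, 0, 0]], [0, [-10, 0, 0], [0, 0, 0]], [0, [-10, 0, 0], [0, 0, 0]], [0, [-10, 0, 0], [0, 0, 0]], [0, [0, 0, 0], [0, 0, 0]], [0, [0, 0, 0], [0, 0, 0]]]' | python3 inch.py
echo '[[0, [-4, 0, 0], [0, 0, 0]], [0, [-4, 0, 0], [0, 0, 0]], [0, [-2, 0, 0], [0, 0, 0]], [0, [0, 0, 0], [0, 0, 0]], [0, [0, 0, 0], [0, 0, 0]]]' | python3 inch.py
```

```text
time: 9.67
tool_pos: [0.4776, 0.1712, 0.0654]
ee_rot: [-3.141, -0.001, 2.871]
contact_force: [-0.1, 1.0, -1.1]
width: 0.358
gripper_force: 100.8
time: 10.08
tool_pos: [0.4875, 0.1686, 0.0657]
ee_rot: [-3.141, -0.0, 2.872]
contact_force: [-0.9, -0.1, -1.4]
width: 0.366
gripper_force: 100.8
```

```bash
echo '[[0, [-2, 0, 0], [0, 0, 0]], [0, [-2, 0, 0], [0, 0, 0]], [0, [0, 0, 0], [0, 0, 0]]]' | python3 inch.py
echo '[[0, [-1, 0, 0], [0, 0, 0]], [0, [-1, 0, 0], [0, 0, 0]], [0, [0, 0, 0], [0, 0, 0]]]' | python3 inch.py
echo '[[0, [-1, 0, 0], [0, 0, 0]], [0, [-1, 0, 0], [0, 0, 0]], [0, [0, 0, 0], [0, 0, 0]]]' | python3 inch.py
```

```text
time: 10.33
tool_pos: [0.4917, 0.1674, 0.0658]
ee_rot: [-3.142, 0.0, 2.872]
contact_force: [-0.3, -0.6, -1.1]
width: 0.362
gripper_force: 100.8
time: 10.58
tool_pos: [0.4934, 0.1669, 0.0658]
ee_rot: [-3.141, 0.0, 2.872]
contact_force: [0.1, -0.1, -1.3]
width: 0.363
gripper_force: 100.8
time: 10.83
tool_pos: [0.4942, 0.1667, 0.0653]
ee_rot: [-3.141, -0.002, 2.872]
contact_force: [-5.0, 1.2, 0.5]
width: 0.365
gripper_force: 101.2
```

The foot met the stop, shown by a 5 N reaction along the rail where I expected it. Next I'll lower into the V.

Converted, 0.002 m is 2, 0.001 m is 1.

```bash
echo '[[0, [1, 0, 0], [0, 0, 0]], [0, [0, 0, 2], [0, 0, 0]], [0, [0, 0, 1], [0, 0, 0]], [0, [0, 0, 0], [0, 0, 0]]]' | python3 inch.py
echo '[[0, [0, 0, 1], [0, 0, 0]], [0, [0, 0, 1], [0, 0, 0]], [0, [0, 0, 0], [0, 0, 0]]]' | python3 inch.py
echo '[[0, [0, 0, 1], [0, 0, 0]], [0, [0, 0, 1], [0, 0, 0]], [0, [0, 0, 0], [0, 0, 0]]]' | python3 inch.py
```

```text
time: 11.17
tool_pos: [0.4942, 0.1667, 0.0626]
ee_rot: [-3.141, -0.0, 2.872]
contact_force: [-1.4, 0.4, 0.3]
width: 0.361
gripper_force: 101.5
time: 11.42
tool_pos: [0.4944, 0.167, 0.0621]
ee_rot: [3.141, 0.0, 2.872]
contact_force: [-7.4, 2.3, 12.0]
width: 0.367
gripper_force: 103.1
time: 11.67
tool_pos: [0.4944, 0.1671, 0.0618]
ee_rot: [3.141, 0.001, 2.872]
contact_force: [-16.5, 1.4, 27.7]
width: 0.362
gripper_force: 104.8
```

Converted, 0.0005 m is 0.5.

```bash
echo '[[0, [0.5, 0, 0], [0, 0, 0]], [0, [0, 0, 0], [0, 0, 0]], [0, [0, 0, 0], [0, 0, 0]], [0, [0, 0, 0], [0, 0, 0]]]' | python3 inch.py
python3 - <<'E'
from h import *
t=robot.snapshot('top')[:,:,::-1];s=robot.snapshot('side')[:,:,::-1]
f=lambda im,x,y:cv2.resize(im[y:y+80,x:x+66],None,fx=6,fy=6,interpolation=cv2.INTER_CUBIC)
cv2.imwrite('pics/g5.png',np.hstack([f(t,245,205),f(s,330,210)]))
s=robot.get_state();print(s['contact_force'],s['moment'])
E
```

```text
time: 12.0
tool_pos: [0.4945, 0.1671, 0.0618]
ee_rot: [3.141, 0.002, 2.871]
contact_force: [-14.2, -1.1, 25.8]
width: 0.366
gripper_force: 104.5
[-13.01028845  -0.52660478  25.79751199] [-0.03884882  2.50056816 -0.55785664]
```

View pics/g5.png

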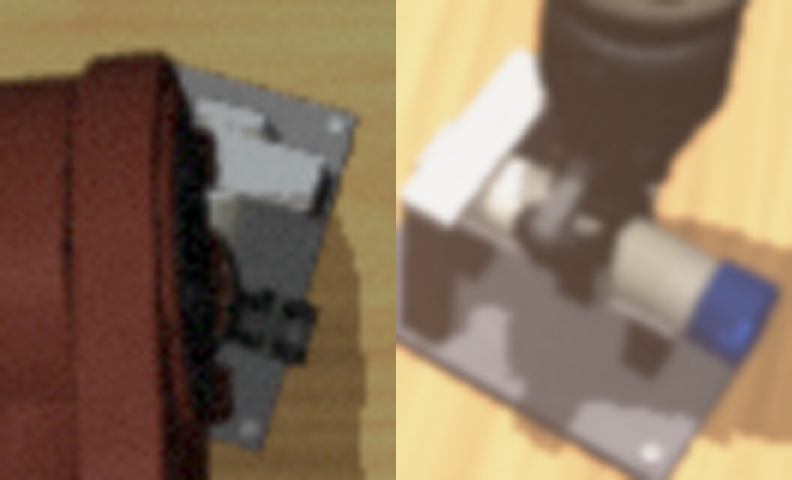

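The side crop shows the tube lying in the rail under the bridge, with its cap at (735,310) just past the open end. I'll trim the small lateral and axial loads and confirm it is steady.

Converted, 0.0005 m is 0.5, -0.0006 m is -0.6.

```bash
echo '[[0, [0.5, -0.6, 0], [0, 0, 0]], [0, [0, 0, 0], [0, 0, 0]], [0, [0, 0, 0], [0, 0, 0]], [0, [0, 0, 0], [0, 0, 0]], [0, [0, 0, 0], [0, 0, 0]], [0, [0, 0, 0], [0, 0, 0]], [0, [0, 0, 0], [0, 0, 0]], [0, [0, 0, 0], [0, 0, 0]]]' | python3 inch.py
```

```text
time: 12.77
tool_pos: [0.4944, 0.1671, 0.0618]
ee_rot: [3.14, 0.003, 2.872]
contact_force: [-9.3, 2.8, 23.7]
width: 0.366
gripper_force: 104.0
```

```bash
python3 -c "
from rig import robot
print(robot.close_job())"
```

```text
the job is handed in; nothing more can be done
None
```

I handed the job in at about 13 s with the wide tube lying in the V-rail, its foot against the end stop, still gripped at about 104 N and pressed down with about 24 N (roughly 17 N per flank, worked out from the wrist force); the slim tube, jar and ink bottle were never touched, and no verdict came back.

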